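# Zero the sugar mill's burrs, back off three clicks, close the mouth

### The arm

A 7-joint arm with a two-finger parallel gripper is mounted at the origin on the work surface. World frame = base frame: x ahead of the robot, y to its left, z up, the work surface at z = 0. Lengths are in m, angles in rad, forces in N, time in s.
With the tool pointing down it reaches from about 0.4 to 0.85 m from the base axis. Payload 10.4 kg.
Tool frame: the origin (TCP) lies on the centre line of the jaws, within the pads' length; the fingertips stand 11 mm ahead of it and the grasp point (between the pads) lies 8 mm behind it (tip_reach is the distance from the TCP to the fingertips, in m); z points along the fingers, y is the line along which they close (so a half turn about z gives the same grasp; the last joint's range is limited). The gripper opens to 85 mm and grips with 20 to 120 N. Pads are 22 mm wide; open, the fingers measure 114 mm over their backs; the gripper's body (76 mm by 85 mm) begins 54 mm behind the grasp point. The pads swing forward as they close: fully open they stand 13 mm farther back than shut.
Start: joints at [1.145, 0.332, -0.065, 1.46, 0.022, 1.35, -0.088], TCP at [0.245, -0.575, 0.242] pointing down, gripper open.
Joint ranges: [-2.6, 2.6], [-0.5, 2.12], [-1.47, 1.34], [0.16, 2.42], [-1.27, 4.41], [0.06, 2.06], [-2.6, 2.6]. Speed limits (rad/s): [2.22, 2.22, 2.79, 2.79, 3.14, 3.14, 3.14].

### API

Orientations are given as a unit quaternion [x, y, z, w].
In Python, from workcell import get_obs, camera, hand_in, tip_reach gives the robot as it stands. The module is installed in compiled form; this text tells all that it offers.
- The arm moves only by the tool move_arm, never from a script. Its argument "plan" is a list of rows, each an object with "delta_pos": the shift along the tool's x, y, z in fractions of the full range, 1 being 0.6 m, a list of three; "turn": the turn, a rotation vector about the tool's x, y, z in shares of 4 rad (1.0 is 4 rad), a list of three; "fingers": the closure, from 0 (fully open) to 1 (shut). A call has 1 to 12 rows; each row is the pose to reach, as a shift and turn from the pose commanded when the call began, along the tool's axes at that moment; what a row does not reach only later rows make up. A row lasts 1/8 s, in which the tool goes at most 62.5 mm and 10.7 degrees, less where a joint would pass 70% of its speed; a pose out of reach is approached as far as the arm can. Shift and turn numbers lie between -1 and 1, and a call with a number outside is refused. A call with a gripper value outside its range is refused whole. The fingers move at their own pace and stop on an object; "force" is the grip in N (left out, the last holds). Time passes only in rows, so rows that repeat a pose let the fingers close. It gives the time, the measured TCP pose, the force, the opening and the grip force at its end, in the units of the state.
- get_obs(): the state, without advancing time (a new reading comes with each control period).
- camera(name): name is "scene" or "side" or "wrist"; returns a dict with "color" (400x640x3 uint8, red, green, blue), "range_z" (400x640 float32, m along the optical axis (not along the pixel's ray), 0 where there is no reading), "fx", "fy", "cx", "cy" (pixels), "k1" (the pictures are not rectified: a ray, as slopes to the right and down, at radius r is drawn at 1 + k1 r^2 times it, then the intrinsics apply), "R" (3x3) and "t" (3): a world point X has camera coordinates R X + t; the wrist camera has in their place "tool_from_camera" (4x4, takes a point from camera to tool coordinates, whose origin is the TCP and whose axes are the flange's). Camera axes: x right, y down, z forward; pixel columns grow to the right and rows downward; lengths in m; the calibration is good to about 2 mm. A picture is of the moment at which its call begins: read the wrist's pose just before it.
- hand_in(): hands the job in; it is judged then, once.
The state is a dict: "clock": time; "joint_pos": joint angles; "joint_velocities": joint speeds; "tau": joint torques, N m; "position": TCP position; "ee_rot": TCP orientation; "ft_force": force on the tool from outside, world axes, zero at the start; "torque": the same for the moment, N m; "grip_width": opening from 0.0 (shut) to 1.0 (fully open); "grasp_force": force on a finger pad.
Only numpy, scipy, OpenCV 4.12 (cv2) and the standard library are available. Lean on these libraries where they do the work, as an engineer would, in place of code of your own. Each camera call takes 0.05 s, during which the arm holds its last target. There are 200 camera calls.

### The job

Set the red maple-sugar mill: turn its black adjustment ring clockwise (seen from above) until you feel the burrs touch, without jamming them together, then back it off exactly three clicks. Then take the wooden stopper and close the mill's open mouth with it, fully home and let go. Leave the other things on the bench, and the cup under the spout, as they stand.

Things in the scene. Friction and masses are not known exactly. Their poses are not given: they have to be found in the camera images.
- mill: red round mill, bolted down. Origin: under its centre, on the vertical axis of body, ring and mouth. +x points to the grey motor box at its rear (reaching 128 mm, 75 wide, 90 high), -x to the steel spout and cup stand. Foot 136 mm diameter, body 100 mm to 115 high, tapering to 68 mm at 138 high, then a 50 mm neck to 152.
- ring: black rubber-sleeved adjustment ring atop the mill, 56 mm diameter, 38 mm tall (152 to 190 mm above the bench). Origin: on the axis, at its lower edge; z up; x towards its white stripe. Turns about z only; grip it across the diameter at any yaw. Clockwise from above closes the burrs. A click every 0.25 rad, about 0.1 N m to get over, friction 0.03 N m; let go, it settles in the nearest click.
- ring_grip (a point): point on the mill's axis at the height to grip the ring, 172 mm above the bench. The ring starts 0.95 to 1.6 rad open from burr contact; where contact lies differs every run and shows nowhere. Contact is at a click; past it the torque rises stiffly, about 11 N m per rad (0.3 to 0.4 N m is firm contact, 0.065 rad or 0.8 N m is jammed). Three clicks off is 0.75 rad from the contact click.
- gap (a joint): gap between the burrs, hidden inside the mill, in m: 0 when they just touch, negative when pressed into each other, 0.00002 (20 microns) more per click of the ring, 0.00008 per rad. This reading is far noisier than a click: set the ring by feel.
- mouth (a point): centre of the top rim of the mill's mouth, a steel tube on the mill's axis standing up through the ring: 46 mm outside, 38 mm inside diameter, 18 mm deep, rim 210 mm above the bench (20 above the ring's top). It does not turn with the ring. z up.
- stopper: wooden stopper, about 110 g: a plug 34 mm diameter, 14 mm long, chamfered 4 mm; above it a flange 52 mm diameter, 14 to 22 mm high; on top a round knob 24 mm diameter, 22 to 52 mm high. Origin: centre of the plug's underside; z up. Stands on its plug on the bench, left or right of the mill. Seated, the flange lies on the mouth's rim, origin 14 mm below the rim.
- cup: steel cup, 72 mm mouth diameter, 75 mm high, on the mill's stand under the spout, 105 mm in front of the mill's axis; origin at its underside. Leave it.
- roll_a: upright brown roll of labels, 80 mm diameter, 85 mm high, origin at its underside; stands where the stopper might have (left or right of the mill). Leave it.
- roll_b: upright white roll of labels, same size, at the left rear. Leave it.
- bottle_a: dark syrup bottle with a gold cap, 76 mm diameter, 170 mm high, origin at its underside, at the right rear. Leave it.
- bottle_b: same kind of bottle. Leave it.
- scoop: spoon lying at the left near the robot. Leave it.
- phone: black phone, 145 x 70 x 9 mm, lying at the right. Leave it.
Not all that is in view belongs to the job. Of the things that look like the stopper, the largest one is meant.

How it is judged:
On the way, in this order (a step that is already met when the one before it is completed fails the run):
1. the ring has been turned in until the burrs touch (value of joint gap below 0 m), for 0.1 s.
2. the ring stands three clicks back from contact (value of joint gap between 5.2e-05 and 6.8e-05 m), for 0.3 s.
3. the stopper is in the mouth (horizontal distance between stopper and mouth below 0.006 m and z of stopper in the frame of mouth between -0.018 and -0.011 m and angle between stopper's own z axis and vertical below 0.1 rad), for 0.2 s.
At the end, for the whole second after the job is handed in: the ring stands three clicks (burr gap 0.052 to 0.068 mm, that is 3 clicks within 0.4) off contact, and the stopper sits in the mouth at rest: within 6 mm of its axis, origin 11 to 18 mm below the rim, upright within 0.1 rad (all of step 2 and all of step 3 and linear speed of stopper below 0.02 m/s); the robot touches nothing.
It fails at once if the burrs are jammed: pressed together harder than about 0.8 N m (0.065 rad past contact, gap below -0.0052 mm) (value of joint gap below -5.2e-06 m).
It fails at once if a label roll, bottle, the spoon, the phone or the cup is moved more than 25 mm (distance of any of roll_a, roll_b, bottle_a, bottle_b, scoop, phone, cup from where it was at the start of the episode above 0.025 m).
It fails at once if the cup is tipped over (angle between cup's own z axis and vertical above 0.4 rad).
It also fails if it takes over 67 s, if anything falls off the work surface, if the arm or the gripper's body presses on something with over 40 N, if the wrist force passes 120 N, or if a joint passes its speed limit or range.

## Working session

There is one attempt and no reset: what is moved stays moved. The work goes in short steps, Python scripts to look and compute and a tool call to move; the robot and the scene stay as the last step left them, time stands still between calls to the robot, and variables do not carry over. Pictures are saved under pics/ and viewed, at most 10 in all, crops included, and the job is handed in when it is done.

Besides the shell and the picture viewer there is one more tool, called after ">>>" as name([rows], argument=value, ...), one row to a line, values as JSON. move_arm: Moves the arm, as the interface text tells. Its arguments: {"type":"object","properties":{"plan":{"type":"array","items":{"type":"object","properties":{"delta_pos":{"type":"array","items":{"type":"number"}},"turn":{"type":"array","items":{"type":"number"}},"fingers":{"type":"number"}}}},"force":{"type":"number"}},"required":["plan"]}

```bash
mkdir -p pics; cat > h.py <<'E'
import numpy as np,cv2
from workcell import get_obs,camera
from scipy.spatial.transform import Rotation as Ro
def cloud(name):
    o=get_obs();c=camera(name);z=c["range_z"];v,u=np.mgrid[:400,:640]
    K=np.array([[c["fx"],0,c["cx"]],[0,c["fy"],c["cy"]],[0,0,1]])
    p=np.stack([u,v],-1).reshape(-1,1,2).astype(np.float64)
    s=cv2.undistortPoints(p,K,np.array([c["k1"],0,0,0.])).reshape(400,640,2)
    X=np.dstack([s*z[...,None],z])
    if name=="wrist":
        T=np.array(c["tool_from_camera"]);X=X@T[:3,:3].T+T[:3,3]
        X=X@Ro.from_quat(o["ee_rot"]).as_matrix().T+np.array(o["position"])
    else: X=(X-np.array(c["t"]))@np.array(c["R"])
    X[z==0]=np.nan
    return c["color"],X
def save(n,im): cv2.imwrite("pics/"+n+".png",cv2.cvtColor(im,cv2.COLOR_RGB2BGR))
E
python3 - <<'E'
from h import *
o=get_obs();print({k:np.round(v,3) for k,v in o.items()})
a,X=cloud("scene");b,Y=cloud("side")
np.savez("s.npz",a=a,X=X,b=b,Y=Y)
save("scene",a);save("side",b)
E
```

```text
{'clock': np.float64(0.0), 'joint_pos': array([ 1.145,  0.333, -0.065,  1.461,  0.022,  1.35 , -0.088]), 'joint_velocities': array([-0.   ,  0.   , -0.001, -0.001,  0.   , -0.   , -0.   ]), 'tau': array([ 2.0000e-03, -6.2544e+01,  5.1000e-02, -3.9161e+01,  1.6000e-02,
        1.0000e-02,  0.0000e+00]), 'position': array([ 0.245, -0.575,  0.242]), 'ee_rot': array([ 0.98 ,  0.2  , -0.   , -0.001]), 'ft_force': array([-0.086,  0.74 ,  0.3  ]), 'torque': array([-0.005,  0.035, -0.071]), 'grasp_force': np.float64(0.0), 'grip_width': np.float64(1.002)}
```

View pics/scene.png

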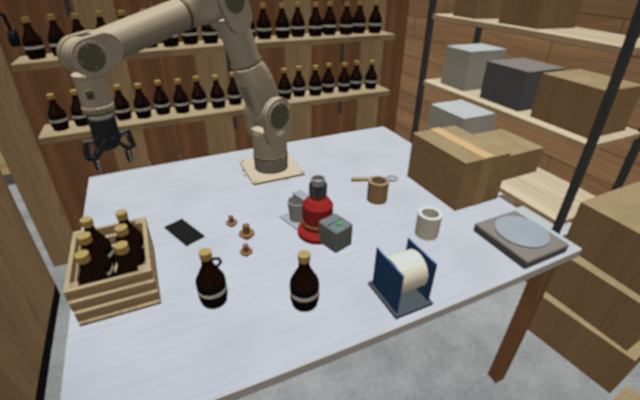

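View pics/side.png

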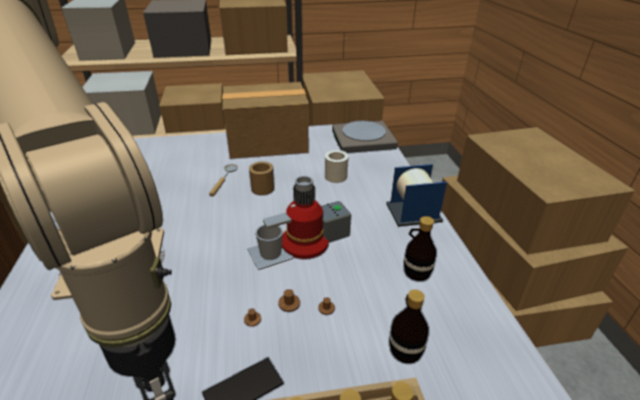

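The scene view shows three stopper-like pieces at (231,220), (246,231) and (246,250). In the side view they are at (252,317), (289,300) and (327,306). The middle one looks largest. The mill is at scene (318,215), with its motor box at (336,232). I'll measure all of them.

```bash
python3 - <<'E'
from h import *
d=np.load("s.npz")
for n,im,X,pts in (("scene",d["a"],d["X"],[(231,221),(246,231),(246,250)]),("side",d["b"],d["Y"],[(252,318),(289,301),(327,306)])):
    ok=np.isfinite(X[...,0])
    print(n,"bench z",np.round(np.nanmedian(X[(ok)&(abs(X[...,2])<.02)],0),4))
    for u,v in pts:
        c=X[v-14:v+15,u-14:u+15].reshape(-1,3);m=(c[:,2]>.010)&(c[:,2]<.08);c=c[m]
        q=np.nanmedian(c,0);c=c[np.hypot(*(c-q)[:,:2].T)<.04]
        print(u,v,len(c),"min",c.min(0).round(3),"max",c.max(0).round(3),"mid",((c.min(0)+c.max(0))/2).round(3))
        k=c[c[:,2]>c[:,2].max()-.012];print("  knob",k.mean(0).round(3),np.ptp(k,0).round(3))
    # mill
    I=im.astype(int);red=(I[...,0]>90)&(I[...,1]<50)&(I[...,2]<60)
    c=X[red&ok];q=np.median(c,0);print("red med",q.round(3),c.min(0).round(3),c.max(0).round(3))
    P=X.reshape(-1,3);near=np.hypot(P[:,0]-q[0],P[:,1]-q[1])<.2
    from scipy.optimize import least_squares
    for lo,hi,r in ((.155,.188,.028),(.193,.208,.023),(.03,.11,.05)):
        s=P[near&(P[:,2]>lo)&(P[:,2]<hi)&(np.hypot(P[:,0]-q[0],P[:,1]-q[1])<.075)]
        f=least_squares(lambda a:np.hypot(s[:,0]-a[0],s[:,1]-a[1])-r,q[:2]+[0.0,0],loss="soft_l1",f_scale=.003)
        print("axis",lo,len(s),f.x.round(4))
    t=P[near&(P[:,2]>.18)&(P[:,2]<.25)];print("top z",np.percentile(t[:,2],[50,90,99]).round(3))
    b=P[near&(P[:,2]>.083)&(P[:,2]<.097)&(np.hypot(P[:,0]-f.x[0],P[:,1]-f.x[1])>.06)&(np.hypot(P[:,0]-f.x[0],P[:,1]-f.x[1])<.14)]
    print("box top",len(b),b.mean(0).round(3))
E
```

```text
scene bench z [ 6.557e-01 -2.246e-01 -4.000e-04]
231 221 96 min [ 0.342 -0.283  0.01 ] max [ 0.375 -0.245  0.041] mid [ 0.358 -0.264  0.025]
  knob [ 0.358 -0.264  0.036] [0.018 0.018 0.011]
246 231 180 min [ 0.419 -0.259  0.012] max [ 0.469 -0.208  0.054] mid [ 0.444 -0.233  0.033]
  knob [ 0.445 -0.234  0.049] [0.026 0.023 0.012]
246 250 121 min [ 0.51  -0.278  0.011] max [ 0.547 -0.239  0.042] mid [ 0.528 -0.259  0.026]
  knob [ 0.528 -0.259  0.037] [0.021 0.017 0.011]
red med [ 0.541 -0.038  0.118] [ 0.484 -0.075  0.012] [0.575 0.025 0.154]
axis 0.155 174 [ 0.5541 -0.0284]
axis 0.193 109 [ 0.5114 -0.0094]
axis 0.03 745 [ 0.5241 -0.0036]
top z [0.196 0.208 0.21 ]
box top 293 [0.608 0.015 0.089]
side bench z [ 0.4334 -0.1994  0.0012]
252 318 239 min [ 0.337 -0.283  0.013] max [ 0.375 -0.244  0.044] mid [ 0.356 -0.264  0.028]
  knob [ 0.356 -0.264  0.039] [0.016 0.02  0.012]
289 301 376 min [ 0.416 -0.259  0.014] max [ 0.468 -0.211  0.056] mid [ 0.442 -0.235  0.035]
  knob [ 0.442 -0.235  0.052] [0.022 0.026 0.012]
327 306 224 min [ 0.506 -0.278  0.012] max [ 0.545 -0.24   0.045] mid [ 0.526 -0.259  0.028]
  knob [ 0.525 -0.26   0.04 ] [0.017 0.02  0.012]
red med [ 0.503 -0.045  0.039] [ 0.445 -0.077  0.015] [0.572 0.014 0.145]
axis 0.155 243 [ 0.5074 -0.0559]
axis 0.193 159 [ 0.5103 -0.0106]
axis 0.03 1202 [ 0.5107 -0.0089]
top z [0.197 0.21  0.212]
box top 417 [0.594 0.006 0.09 ]
```

```bash
cat >> h.py <<'E'
def togo(x,y,z,yaw):
    "delta_pos and turn (tool axes) to a tool-down pose with tool x at world yaw"
    o=get_obs();R=Ro.from_quat(o["ee_rot"]);T=Ro.from_euler("ZX",[yaw,np.pi])
    print("delta",R.inv().apply(np.array([x,y,z])-o["position"]).round(4),"turn",(R.inv()*T).as_rotvec().round(4))
def state():
    o=get_obs();R=Ro.from_quat(o["ee_rot"]).as_matrix()
    print("t",round(float(o["clock"]),2),"pos",np.round(o["position"],4),"yaw",round(float(np.arctan2(R[1,0],R[0,0])),4),"tilt",np.round(R[:2,2],4),"F",np.round(o["ft_force"],2),"M",np.round(o["torque"],3),"w",round(float(o["grip_width"]),3),"g",round(float(o["grasp_force"]),1),"j",np.round(o["joint_pos"],2))
E
python3 - <<'E'
from h import *
d=np.load("s.npz");im=d["b"][270:345,220:360];save("crop",cv2.resize(im,None,fx=5,fy=5,interpolation=cv2.INTER_CUBIC))
state();togo(.511,-.010,.36,2.7);togo(.511,-.010,.36,1.57)
E
```

```text
t 0.1 pos [ 0.2449 -0.5747  0.2416] yaw 0.4029 tilt [-0.0006  0.0011] F [-0.17  0.47  0.34] M [-0.035 -0.004  0.019] w 1.0 g 0.0 j [ 1.15  0.33 -0.06  1.46  0.02  1.35 -0.09]
delta [ 0.4662 -0.4153 -0.1179] turn [-8.0000e-04 -1.4000e-03 -2.2971e+00]
delta [ 0.4662 -0.4153 -0.1179] turn [-1.2000e-03 -7.0000e-04 -1.1671e+00]
```

View pics/crop.png

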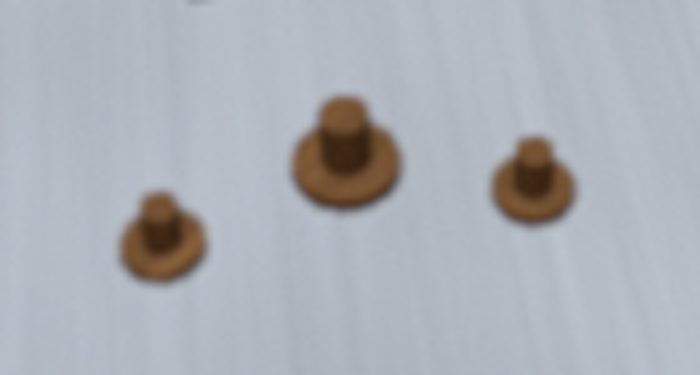

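The crop confirms it: the middle piece (side 289,300), measured at about 52 mm flange and 54 mm high, is clearly the largest. Next I'll go above the mill.

The rows are not in the units I measure in: shifts go in shares of 0.6 m and turns go in shares of 4 rad. I convert before sending: 0.466 m / 0.6 = 0.7767, 0.33 m / 0.6 = 0.55, -1.15 rad / 4 = -0.2875.

>>> move_arm([
  {"delta_pos": [0,0,-0.1],"turn": [0,0,-0.025],"fingers": 0},
  {"delta_pos": [0.0333,-0.0333,-0.1967],"turn": [0,0,-0.0625],"fingers": 0},
  {"delta_pos": [0.1,-0.0917,-0.1967],"turn": [0,0,-0.1],"fingers": 0},
  {"delta_pos": [0.175,-0.1583,-0.1967],"turn": [0,0,-0.1375],"fingers": 0},
  {"delta_pos": [0.25,-0.225,-0.1967],"turn": [0,0,-0.175],"fingers": 0},
  {"delta_pos": [0.325,-0.2917,-0.1967],"turn": [0,0,-0.2125],"fingers": 0},
  {"delta_pos": [0.4,-0.3583,-0.1967],"turn": [0,0,-0.25],"fingers": 0},
  {"delta_pos": [0.475,-0.425,-0.1967],"turn": [0,0,-0.2875],"fingers": 0},
  {"delta_pos": [0.55,-0.4917,-0.1967],"turn": [0,0,-0.325],"fingers": 0},
  {"delta_pos": [0.625,-0.5583,-0.1967],"turn": [0,0,-0.3625],"fingers": 0},
  {"delta_pos": [0.7,-0.625,-0.1967],"turn": [0,0,-0.4],"fingers": 0},
  {"delta_pos": [0.7767,-0.6917,-0.1967],"turn": [0,0,-0.4375],"fingers": 0},
])

```text
clock: 1.6
position: [0.5114, -0.0089, 0.3603]
ee_rot: [0.473, 0.881, -0.0, 0.0]
ft_force: [0.7, -1.0, 0.3]
grip_width: 1.0
grasp_force: 0.0
```

```bash
python3 - <<'E'
from h import *
state()
c,X=cloud("wrist");np.savez("w.npz",c=c,X=X);save("w1",c)
P=X.reshape(-1,3);P=P[np.isfinite(P[:,0])]
for lo,hi in ((.204,.216),(.183,.194),(.083,.095)):
    s=P[(P[:,2]>lo)&(P[:,2]<hi)&(np.hypot(P[:,0]-.511,P[:,1]+.01)<.16)]
    if len(s)>20:
        k=s[np.hypot(s[:,0]-.511,s[:,1]+.01)<.05]
        print(lo,len(s),len(k),np.median(s,0).round(4))
        if len(k)>5: e=cv2.minEnclosingCircle((k[:,:2]*1000).astype(np.float32));print("  circ",e,k[:,2].mean())
state();togo(.511,-.010,.36,2.77)
E
```

```text
t 1.6 pos [ 0.5114 -0.0089  0.3603] yaw 2.1571 tilt [ 0.0002 -0.0005] F [ 0.67 -0.95  0.28] M [-0.039 -0.062  0.056] w 1.0 g 0.0 j [ 0.58  0.09 -0.7   1.52  0.06  1.55  0.47]
0.204 781 781 [ 0.5107 -0.0083  0.2087]
  circ ((510.7346496582031, -8.777667045593262), 23.06195831298828) 0.20849451837186642
0.183 2001 2001 [ 0.5091 -0.0061  0.1906]
  circ ((511.06610107421875, -8.793197631835938), 29.33733367919922) 0.1901798536392601
0.083 3607 0 [0.593  0.0193 0.0889]
t 1.65 pos [ 5.129e-01 -3.000e-04  3.600e-01] yaw 2.1739 tilt [0.0009 0.0035] F [-3.67  6.19 -1.53] M [0.33  0.279 0.073] w 1.001 g 0.0 j [ 0.57  0.09 -0.7   1.52  0.06  1.55  0.47]
delta [-0.0069 -0.007  -0.    ] turn [ 0.0033 -0.0015 -0.5961]
```

View pics/w1.png

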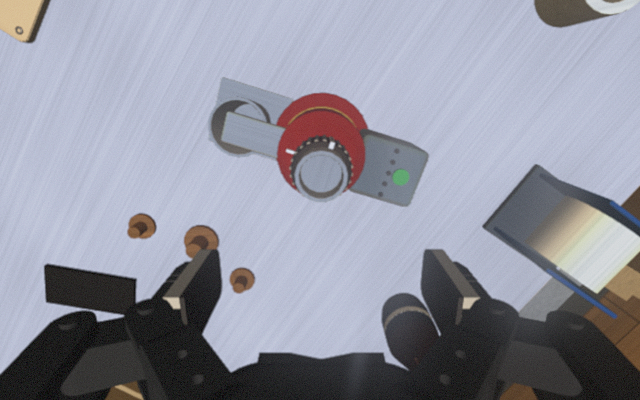

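The wrist view shows the mouth at (321,175), the ring's white stripe at about (291,151) and the motor box to the right. Both height circles fit to an axis at (0.511, -0.009). Next I'll rotate and settle.

To row units: 0.08 m / 0.6 = 0.1333, 0.06 m / 0.6 = 0.1, -0.75 rad / 4 = -0.1875.

>>> move_arm([
  {"delta_pos": [0,0,0.0333],"turn": [0,0,-0.045],"fingers": 0},
  {"delta_pos": [0,0,0.0667],"turn": [0,0,-0.09],"fingers": 0},
  {"delta_pos": [0,0,0.1],"turn": [0,0,-0.135],"fingers": 0},
  {"delta_pos": [0,0,0.1333],"turn": [0,0,-0.175],"fingers": 0},
  {"delta_pos": [0,0,0.1333],"turn": [0,0,-0.1875],"fingers": 0},
  {"delta_pos": [0,0,0.1333],"turn": [0,0,-0.1875],"fingers": 0},
  {"delta_pos": [0,0,0.1333],"turn": [0,0,-0.1875],"fingers": 0},
])

```text
clock: 2.52
position: [0.5111, -0.0106, 0.2804]
ee_rot: [0.12, 0.993, -0.0, 0.0]
ft_force: [0.5, 1.1, 0.7]
grip_width: 0.999
grasp_force: 0.0
```

```bash
python3 - <<'E'
from h import *
state()
c,X=cloud("wrist");P=X.reshape(-1,3);P=P[np.isfinite(P[:,0])]
for lo,hi in ((.204,.216),(.183,.194)):
    k=P[(P[:,2]>lo)&(P[:,2]<hi)&(np.hypot(P[:,0]-.511,P[:,1]+.01)<.045)]
    print(len(k),cv2.minEnclosingCircle((k[:,:2]*1000).astype(np.float32)))
state();togo(.511,-.009,.164,2.903)
E
```

```text
t 2.52 pos [ 0.5111 -0.0106  0.2804] yaw 2.9014 tilt [ 0.0002 -0.0001] F [0.48 1.09 0.75] M [0.013 0.009 0.062] w 0.999 g 0.0 j [ 0.62  0.12 -0.74  1.67  0.08  1.39  1.2 ]
1464 ((511.12890625, -8.860560417175293), 23.053234100341797)
3393 ((511.0123596191406, -8.876801490783691), 29.31769561767578)
t 2.58 pos [ 0.5111 -0.0105  0.2805] yaw 2.9017 tilt [ 0.0003 -0.0001] F [-0.4   0.    0.55] M [-0.034 -0.024 -0.005] w 1.002 g 0.0 j [ 0.62  0.12 -0.74  1.67  0.08  1.39  1.2 ]
delta [0.0005 0.0014 0.1165] turn [ 0.      0.0003 -0.0013]
```

To row units: 0.1165 m / 0.6 = 0.1942, 0.08 m / 0.6 = 0.1333.

>>> move_arm([
  {"delta_pos": [0.0008,0.0023,0.0667],"turn": [0,0,0],"fingers": 0},
  {"delta_pos": [0.0008,0.0023,0.1333],"turn": [0,0,0],"fingers": 0},
  {"delta_pos": [0.0008,0.0023,0.1942],"turn": [0,0,0],"fingers": 0},
  {"delta_pos": [0.0008,0.0023,0.1942],"turn": [0,0,0],"fingers": 0},
  {"delta_pos": [0.0008,0.0023,0.1942],"turn": [0,0,0],"fingers": 1},
  {"delta_pos": [0.0008,0.0023,0.1942],"turn": [0,0,0],"fingers": 1},
  {"delta_pos": [0.0008,0.0023,0.1942],"turn": [0,0,0],"fingers": 1},
  {"delta_pos": [0.0008,0.0023,0.1942],"turn": [0,0,0],"fingers": 1},
  {"delta_pos": [0.0008,0.0023,0.1942],"turn": [0,0,0],"fingers": 1},
], force=50)

```text
clock: 3.7
position: [0.5122, -0.0081, 0.1662]
ee_rot: [0.119, 0.993, 0.0, 0.002]
ft_force: [-2.1, 3.1, 6.8]
grip_width: 0.643
grasp_force: 51.4
```

```bash
cat >> h.py <<'E'
def feel(n=5):
    L=[]
    for _ in range(n):
        camera("wrist");o=get_obs();R=Ro.from_quat(o["ee_rot"]).as_matrix()
        L.append([np.arctan2(R[1,0],R[0,0]),o["torque"][2]])
    L=np.array(L);print("yaw",L[:,0].mean().round(4),"Mz",L[:,1].mean().round(3),"sd",L.std(0).round(4))
E
python3 - <<'E'
from h import *
state();feel();state()
E
```

```text
t 3.7 pos [ 0.5122 -0.0081  0.1662] yaw 2.9034 tilt [0.0037 0.0003] F [-2.12  3.05  6.77] M [0.596 0.372 0.041] w 0.643 g 51.4 j [ 0.59  0.21 -0.73  1.82  0.16  1.16  1.14]
yaw 2.9034 Mz -0.007 sd [0.     0.0215]
t 3.95 pos [ 0.5122 -0.0081  0.1662] yaw 2.9034 tilt [0.0037 0.0002] F [-1.36  2.92  8.67] M [0.659 0.327 0.011] w 0.646 g 51.4 j [ 0.59  0.21 -0.73  1.82  0.16  1.16  1.14]
```

To row units: 0.75 rad / 4 = 0.1875.

>>> move_arm([
  {"turn": [0,0,0.0325],"fingers": 1,"delta_pos": [0,0,0]},
  {"turn": [0,0,0.065],"fingers": 1,"delta_pos": [0,0,0]},
  {"turn": [0,0,0.0975],"fingers": 1,"delta_pos": [0,0,0]},
  {"turn": [0,0,0.13],"fingers": 1,"delta_pos": [0,0,0]},
  {"turn": [0,0,0.1625],"fingers": 1,"delta_pos": [0,0,0]},
  {"turn": [0,0,0.1875],"fingers": 1,"delta_pos": [0,0,0]},
  {"turn": [0,0,0.1875],"fingers": 1,"delta_pos": [0,0,0]},
  {"turn": [0,0,0.1875],"fingers": 1,"delta_pos": [0,0,0]},
])

```text
clock: 4.95
position: [0.5116, -0.0091, 0.1662]
ee_rot: [0.475, 0.88, 0.0, 0.001]
ft_force: [-5.9, -0.5, 11.0]
grip_width: 0.642
grasp_force: 51.6
```

```bash
python3 - <<'E'
from h import *
state();feel(6);state()
E
```

```text
t 4.95 pos [ 0.5116 -0.0091  0.1662] yaw 2.1526 tilt [ 0.0022 -0.0011] F [-5.93 -0.51 11.01] M [-0.088  1.223  0.064] w 0.642 g 51.6 j [ 0.52  0.2  -0.65  1.83  0.13  1.16  0.41]
yaw 2.1526 Mz 0.027 sd [0.     0.0286]
t 5.25 pos [ 0.5116 -0.0091  0.1662] yaw 2.1526 tilt [ 0.0022 -0.001 ] F [-5.16  0.54  9.85] M [-0.095  1.222  0.023] w 0.645 g 51.6 j [ 0.52  0.2  -0.65  1.83  0.13  1.16  0.41]
```

To row units: 0.07 rad / 4 = 0.0175.

>>> move_arm([
  {"turn": [0,0,0.01],"fingers": 1,"delta_pos": [0,0,0]},
  {"turn": [0,0,0.0175],"fingers": 1,"delta_pos": [0,0,0]},
  {"turn": [0,0,0.0175],"fingers": 1,"delta_pos": [0,0,0]},
])

```text
clock: 5.62
position: [0.5115, -0.0092, 0.1662]
ee_rot: [0.505, 0.863, 0.0, 0.001]
ft_force: [-6.6, -0.3, 12.2]
grip_width: 0.642
grasp_force: 51.7
```

```bash
python3 - <<'E'
from h import *
feel(6)
E
```

```text
yaw 2.0824 Mz -0.033 sd [0.0001 0.0121]
```

To row units: 0.12 rad / 4 = 0.03.

>>> move_arm([
  {"turn": [0,0,0.015],"fingers": 1,"delta_pos": [0,0,0]},
  {"turn": [0,0,0.03],"fingers": 1,"delta_pos": [0,0,0]},
  {"turn": [0,0,0.03],"fingers": 1,"delta_pos": [0,0,0]},
])

```text
clock: 6.3
position: [0.5113, -0.0092, 0.1662]
ee_rot: [0.556, 0.831, -0.0, 0.001]
ft_force: [-6.7, 0.0, 11.7]
grip_width: 0.639
grasp_force: 51.7
```

```bash
python3 - <<'E'
from h import *
feel(6)
E
```

```text
yaw 1.9624 Mz 0.025 sd [0.0001 0.0425]
```

To row units: 0.04 rad / 4 = 0.01.

>>> move_arm([
  {"turn": [0,0,0.01],"fingers": 1,"delta_pos": [0,0,0]},
  {"turn": [0,0,0.01],"fingers": 1,"delta_pos": [0,0,0]},
])

```text
clock: 6.85
position: [0.5113, -0.0092, 0.1662]
ee_rot: [0.573, 0.82, -0.0, 0.001]
ft_force: [-7.3, -0.0, 11.9]
grip_width: 0.644
grasp_force: 51.7
```

```bash
python3 - <<'E'
from h import *
feel(5)
E
```

```text
yaw 1.9225 Mz 0.074 sd [0.0001 0.0316]
```

To row units: 0.035 rad / 4 = 0.0088.

>>> move_arm([
  {"turn": [0,0,0.0088],"fingers": 1,"delta_pos": [0,0,0]},
  {"turn": [0,0,0.0088],"fingers": 1,"delta_pos": [0,0,0]},
])

```text
clock: 7.35
position: [0.5112, -0.0092, 0.1661]
ee_rot: [0.587, 0.81, -0.0, 0.001]
ft_force: [-8.1, -0.4, 13.2]
grip_width: 0.645
grasp_force: 51.8
```

```bash
python3 - <<'E'
from h import *
feel(5)
E
```

```text
yaw 1.8874 Mz 0.048 sd [0.     0.0305]
```

To row units: 0.04 rad / 4 = 0.01.

>>> move_arm([
  {"turn": [0,0,0.01],"fingers": 1,"delta_pos": [0,0,0]},
  {"turn": [0,0,0.01],"fingers": 1,"delta_pos": [0,0,0]},
])

```text
clock: 7.85
position: [0.5112, -0.0093, 0.1662]
ee_rot: [0.603, 0.798, -0.0, 0.001]
ft_force: [-7.6, -0.7, 11.3]
grip_width: 0.64
grasp_force: 51.7
```

```bash
python3 - <<'E'
from h import *
feel(5)
E
```

```text
yaw 1.8473 Mz -0.026 sd [0.0001 0.0471]
```

To row units: 0.07 rad / 4 = 0.0175.

>>> move_arm([
  {"turn": [0,0,0.01],"fingers": 1,"delta_pos": [0,0,0]},
  {"turn": [0,0,0.0175],"fingers": 1,"delta_pos": [0,0,0]},
  {"turn": [0,0,0.0175],"fingers": 1,"delta_pos": [0,0,0]},
])

```text
clock: 8.48
position: [0.5111, -0.0093, 0.1661]
ee_rot: [0.631, 0.776, -0.0, 0.001]
ft_force: [-7.3, -1.5, 12.3]
grip_width: 0.641
grasp_force: 51.9
```

```bash
python3 - <<'E'
from h import *
feel(6)
E
```

```text
yaw 1.7772 Mz -0.054 sd [0.     0.0457]
```

To row units: 0.04 rad / 4 = 0.01.

>>> move_arm([
  {"turn": [0,0,0.01],"fingers": 1,"delta_pos": [0,0,0]},
  {"turn": [0,0,0.01],"fingers": 1,"delta_pos": [0,0,0]},
])

```text
clock: 9.02
position: [0.511, -0.0093, 0.1661]
ee_rot: [0.646, 0.763, -0.0, 0.001]
ft_force: [-8.3, -1.2, 12.6]
grip_width: 0.648
grasp_force: 52.0
```

```bash
python3 - <<'E'
from h import *
feel(6)
E
```

```text
yaw 1.7373 Mz -0.04 sd [0.0001 0.0329]
```

To row units: 0.04 rad / 4 = 0.01.

>>> move_arm([
  {"turn": [0,0,0.01],"fingers": 1,"delta_pos": [0,0,0]},
  {"turn": [0,0,0.01],"fingers": 1,"delta_pos": [0,0,0]},
])

```text
clock: 9.57
position: [0.5109, -0.0093, 0.1661]
ee_rot: [0.661, 0.75, -0.0, 0.001]
ft_force: [-9.5, -0.9, 13.5]
grip_width: 0.643
grasp_force: 52.0
```

```bash
python3 - <<'E'
from h import *
feel(6)
E
```

```text
yaw 1.6975 Mz 0.067 sd [0.    0.033]
```

To row units: 0.025 rad / 4 = 0.0063.

>>> move_arm([
  {"turn": [0,0,0.0063],"fingers": 1,"delta_pos": [0,0,0]},
  {"turn": [0,0,0.0063],"fingers": 1,"delta_pos": [0,0,0]},
])

```text
clock: 10.12
position: [0.5109, -0.0094, 0.1661]
ee_rot: [0.67, 0.742, -0.0, 0.001]
ft_force: [-8.8, -1.3, 11.7]
grip_width: 0.643
grasp_force: 52.0
```

```bash
python3 - <<'E'
from h import *
feel(6)
E
```

```text
yaw 1.6723 Mz -0.039 sd [0.0001 0.0278]
```

To row units: 0.035 rad / 4 = 0.0088.

>>> move_arm([
  {"turn": [0,0,0.0088],"fingers": 1,"delta_pos": [0,0,0]},
  {"turn": [0,0,0.0088],"fingers": 1,"delta_pos": [0,0,0]},
])

```text
clock: 10.68
position: [0.5109, -0.0093, 0.1661]
ee_rot: [0.683, 0.73, -0.0, 0.001]
ft_force: [-9.9, -1.3, 13.6]
grip_width: 0.646
grasp_force: 52.0
```

```bash
python3 - <<'E'
from h import *
feel(6);state()
E
```

```text
yaw 1.6374 Mz 0.022 sd [0.     0.0177]
t 10.97 pos [ 0.5109 -0.0093  0.1661] yaw 1.6374 tilt [ 0.0005 -0.0015] F [-10.24  -0.57  13.67] M [-0.311  2.126  0.019] w 0.643 g 52.0 j [ 0.47  0.19 -0.59  1.83  0.12  1.15 -0.1 ]
```

To row units: 0.04 rad / 4 = 0.01.

>>> move_arm([
  {"turn": [0,0,0.01],"fingers": 1,"delta_pos": [0,0,0]},
  {"turn": [0,0,0.01],"fingers": 1,"delta_pos": [0,0,0]},
])

```text
clock: 11.22
position: [0.5108, -0.0094, 0.1661]
ee_rot: [0.698, 0.716, -0.0, 0.001]
ft_force: [-10.9, -1.8, 14.4]
grip_width: 0.643
grasp_force: 51.9
```

```bash
python3 - <<'E'
from h import *
feel(6)
E
```

```text
yaw 1.5973 Mz -0.002 sd [0.0001 0.0123]
```

To row units: 0.04 rad / 4 = 0.01.

>>> move_arm([
  {"turn": [0,0,0.01],"fingers": 1,"delta_pos": [0,0,0]},
  {"turn": [0,0,0.01],"fingers": 1,"delta_pos": [0,0,0]},
])

```text
clock: 11.78
position: [0.5107, -0.0094, 0.1661]
ee_rot: [0.712, 0.702, -0.0, 0.001]
ft_force: [-9.7, -1.9, 14.7]
grip_width: 0.64
grasp_force: 52.1
```

```bash
python3 - <<'E'
from h import *
feel(6)
E
```

```text
yaw 1.5572 Mz -0.058 sd [0.0001 0.0331]
```

To row units: 0.04 rad / 4 = 0.01.

>>> move_arm([
  {"turn": [0,0,0.01],"fingers": 1,"delta_pos": [0,0,0]},
  {"turn": [0,0,0.01],"fingers": 1,"delta_pos": [0,0,0]},
])

```text
clock: 12.32
position: [0.5107, -0.0093, 0.1661]
ee_rot: [0.726, 0.688, -0.0, 0.001]
ft_force: [-11.6, -1.3, 16.5]
grip_width: 0.647
grasp_force: 52.1
```

```bash
python3 - <<'E'
from h import *
feel(6)
E
```

```text
yaw 1.5172 Mz -0.069 sd [0.    0.031]
```

To row units: 0.04 rad / 4 = 0.01.

>>> move_arm([
  {"turn": [0,0,0.01],"fingers": 1,"delta_pos": [0,0,0]},
  {"turn": [0,0,0.01],"fingers": 1,"delta_pos": [0,0,0]},
])

```text
clock: 12.88
position: [0.5106, -0.0094, 0.1661]
ee_rot: [0.74, 0.673, -0.0, 0.001]
ft_force: [-11.6, -1.8, 15.5]
grip_width: 0.649
grasp_force: 52.1
```

```bash
python3 - <<'E'
from h import *
feel(6)
E
```

```text
yaw 1.4773 Mz -0.009 sd [0.0001 0.0361]
```

To row units: 0.03 rad / 4 = 0.0075.

>>> move_arm([
  {"turn": [0,0,0.0075],"fingers": 1,"delta_pos": [0,0,0]},
  {"turn": [0,0,0.0075],"fingers": 1,"delta_pos": [0,0,0]},
])

```text
clock: 13.42
position: [0.5106, -0.0093, 0.1661]
ee_rot: [0.749, 0.662, -0.001, 0.001]
ft_force: [-11.3, -0.9, 15.1]
grip_width: 0.644
grasp_force: 52.1
```

```bash
python3 - <<'E'
from h import *
feel(6)
E
```

```text
yaw 1.4478 Mz 0.247 sd [0.     0.0248]
```

To row units: 0.01 rad / 4 = 0.0025.

>>> move_arm([
  {"turn": [0,0,0.0025],"fingers": 1,"delta_pos": [0,0,0]},
  {"turn": [0,0,0.0025],"fingers": 1,"delta_pos": [0,0,0]},
])

```text
clock: 13.98
position: [0.5106, -0.0093, 0.1661]
ee_rot: [0.752, 0.659, -0.001, 0.001]
ft_force: [-10.6, -1.4, 15.7]
grip_width: 0.639
grasp_force: 52.1
```

```bash
python3 - <<'E'
from h import *
feel(6)
E
```

```text
yaw 1.4381 Mz 0.384 sd [0.     0.0261]
```

That is firm contact: 0.38 N m at about 13.7 N m per rad, which puts the contact click at yaw 1.464. I'll back off to yaw 2.214, a turn of -0.776.

To row units: -0.776 rad / 4 = -0.194.

>>> move_arm([
  {"turn": [0,0,-0.0325],"fingers": 1,"delta_pos": [0,0,0]},
  {"turn": [0,0,-0.065],"fingers": 1,"delta_pos": [0,0,0]},
  {"turn": [0,0,-0.0975],"fingers": 1,"delta_pos": [0,0,0]},
  {"turn": [0,0,-0.13],"fingers": 1,"delta_pos": [0,0,0]},
  {"turn": [0,0,-0.1625],"fingers": 1,"delta_pos": [0,0,0]},
  {"turn": [0,0,-0.185],"fingers": 1,"delta_pos": [0,0,0]},
  {"turn": [0,0,-0.194],"fingers": 1,"delta_pos": [0,0,0]},
  {"turn": [0,0,-0.194],"fingers": 1,"delta_pos": [0,0,0]},
  {"turn": [0,0,-0.194],"fingers": 1,"delta_pos": [0,0,0]},
])

```text
clock: 15.4
position: [0.5117, -0.0091, 0.1662]
ee_rot: [0.448, 0.894, 0.0, 0.001]
ft_force: [-5.2, 0.4, 10.4]
grip_width: 0.644
grasp_force: 51.6
```

```bash
python3 - <<'E'
from h import *
feel(8);state()
E
```

```text
yaw 2.2137 Mz 0.054 sd [0.     0.0201]
t 15.8 pos [ 0.5117 -0.009   0.1662] yaw 2.2137 tilt [ 0.0024 -0.0009] F [-5.27  0.07  9.17] M [-0.066  1.092  0.05 ] w 0.643 g 51.6 j [ 0.52  0.2  -0.65  1.83  0.13  1.16  0.47]
```

To row units: -0.17 m / 0.6 = -0.2833, -0.15 m / 0.6 = -0.25, -0.002 rad / 4 = -0.0005.

>>> move_arm([
  {"turn": [0,0,-0.0005],"fingers": 0,"delta_pos": [0,0,0]},
  {"turn": [0,0,0],"fingers": 0,"delta_pos": [0,0,0]},
  {"turn": [0,0,0],"fingers": 0,"delta_pos": [0,0,0]},
  {"turn": [0,0,0],"fingers": 0,"delta_pos": [0,0,0]},
  {"turn": [0,0,0],"fingers": 0,"delta_pos": [0,0,-0.0833]},
  {"turn": [0,0,0],"fingers": 0,"delta_pos": [0,0,-0.1667]},
  {"turn": [0,0,0],"fingers": 0,"delta_pos": [0,0,-0.25]},
  {"turn": [0,0,0],"fingers": 0,"delta_pos": [0,0,-0.2833]},
  {"turn": [0,0,0],"fingers": 0,"delta_pos": [0,0,-0.2833]},
  {"turn": [0,0,0],"fingers": 0,"delta_pos": [0,0,-0.2833]},
])

```text
clock: 17.05
position: [0.5105, -0.0092, 0.3326]
ee_rot: [0.447, 0.894, -0.0, -0.001]
ft_force: [-0.4, -0.8, -0.5]
grip_width: 1.003
grasp_force: 0.0
```

```bash
python3 - <<'E'
from h import *
d=np.load("w.npz")
c,X=cloud("wrist")
def white(c,X):
    I=c.astype(int);m=(I.min(-1)>150)&(X[...,2]>.15)&(X[...,2]<.196)
    q=X-np.array([.511,-.009,0]);r=np.hypot(q[...,0],q[...,1]);m&=(r>.0245)&(r<.033)
    a=np.arctan2(q[...,1],q[...,0])[m]
    h,e=np.histogram(a,24,(-np.pi,np.pi));print([(round(e[i]+.13,2),int(h[i])) for i in range(24) if h[i]])
    # refined: median angle by cluster
    n,l=cv2.connectedComponents(m.astype(np.uint8))
    for i in range(1,n):
        k=(l==i)
        if k.sum()>6:print("  cl",k.sum(),np.argwhere(k).mean(0).round(),np.median(np.arctan2(q[...,1],q[...,0])[k]).round(3),X[k].mean(0).round(3))
white(d["c"],d["X"]);white(c,X);state()
save("w2",np.hstack([cv2.resize(d["c"][100:220,260:400],None,fx=2.8,fy=2.8),cv2.resize(c[80:260,220:430],None,fx=1.8,fy=1.867)[:336]]))
togo(.443,-.2345,.10,2.2137)
E
```

```text
[(np.float64(-3.01), 1), (np.float64(-1.96), 1), (np.float64(-1.7), 2), (np.float64(-0.39), 3), (np.float64(1.7), 23), (np.float64(1.96), 5)]
  cl 28 [144. 331.] 1.778 [0.505 0.017 0.19 ]
[(np.float64(-3.01), 1), (np.float64(-1.7), 2), (np.float64(-1.44), 1), (np.float64(-0.13), 1), (np.float64(0.92), 4), (np.float64(1.18), 25)]
  cl 29 [166. 351.] 1.104 [0.523 0.015 0.19 ]
t 17.1 pos [ 0.5104 -0.0091  0.3324] yaw 2.2138 tilt [-0.002   0.0002] F [-0.06 -0.18 -0.66] M [-0.033 -0.007  0.032] w 0.998 g 0.0 j [ 0.55  0.09 -0.66  1.58  0.05  1.49  0.53]
delta [-0.1403 -0.1887  0.2325] turn [-0.0015 -0.0013  0.0001]
```

View pics/w2.png

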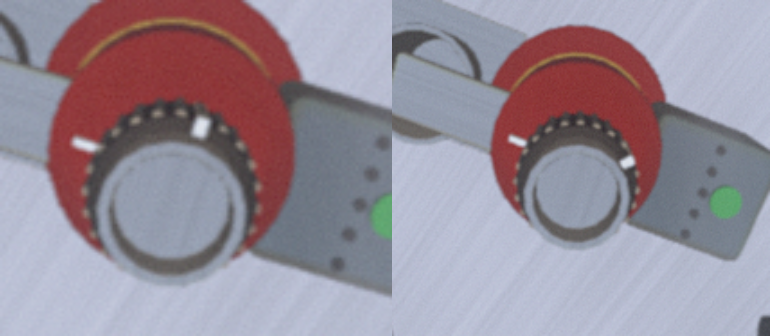

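The picture confirms the ring's stripe has turned from 1.778 to 1.104 rad. That is a net 0.674, matching 1.44 in and 0.75 back. Now the stopper.

To row units: -0.189 m / 0.6 = -0.315, -0.03 m / 0.6 = -0.05, -0.386 rad / 4 = -0.0965.

>>> move_arm([
  {"turn": [0,0,-0.025],"fingers": 0,"delta_pos": [-0.05,-0.0667,0]},
  {"turn": [0,0,-0.05],"fingers": 0,"delta_pos": [-0.1,-0.1333,0]},
  {"turn": [0,0,-0.075],"fingers": 0,"delta_pos": [-0.15,-0.2,0.05]},
  {"turn": [0,0,-0.0965],"fingers": 0,"delta_pos": [-0.2,-0.2667,0.1167]},
  {"turn": [0,0,-0.0965],"fingers": 0,"delta_pos": [-0.2333,-0.315,0.1833]},
  {"turn": [0,0,-0.0965],"fingers": 0,"delta_pos": [-0.2333,-0.315,0.25]},
  {"turn": [0,0,-0.0965],"fingers": 0,"delta_pos": [-0.2333,-0.315,0.25]},
  {"turn": [0,0,-0.0965],"fingers": 0,"delta_pos": [-0.2333,-0.315,0.25]},
])

```text
clock: 18.1
position: [0.4443, -0.234, 0.1849]
ee_rot: [0.267, 0.964, 0.0, 0.0]
ft_force: [-0.1, -0.1, 0.4]
grip_width: 1.002
grasp_force: 0.0
```

```bash
python3 - <<'E'
from h import *
state();c,X=cloud("wrist");P=X.reshape(-1,3);P=P[np.isfinite(P[:,0])]
r=np.hypot(P[:,0]-.443,P[:,1]+.2345)
for lo,hi in ((.045,.058),(.014,.026)):
    k=P[(P[:,2]>lo)&(P[:,2]<hi)&(r<.035)]
    print(len(k),cv2.minEnclosingCircle((k[:,:2]*1000).astype(np.float32)),k.mean(0).round(4))
togo(.443,-.2345,.037,2.6)
save("w3",c)
E
```

```text
t 18.1 pos [ 0.4443 -0.234   0.1849] yaw 2.6009 tilt [ 0.0009 -0.0002] F [-0.09 -0.11  0.37] M [ 0.001 -0.065 -0.021] w 1.002 g 0.0 j [ 0.82  0.13 -0.46  1.84  0.06  1.18  1.37]
701 ((441.83551025390625, -233.11102294921875), 12.040307998657227) [ 0.4413 -0.2326  0.0508]
1793 ((441.9796142578125, -233.14431762695312), 25.938766479492188) [ 0.4388 -0.2313  0.0209]
delta [ 0.0015 -0.0011  0.1484] turn [0.0001 0.0021 0.0009]
```

To row units: 0.148 m / 0.6 = 0.2467, 0.0025 m / 0.6 = 0.0042.

>>> move_arm([
  {"turn": [0,0,0],"fingers": 0,"delta_pos": [0.0042,-0.0005,0.0833]},
  {"turn": [0,0,0],"fingers": 0,"delta_pos": [0.0042,-0.0005,0.1667]},
  {"turn": [0,0,0],"fingers": 0,"delta_pos": [0.0042,-0.0005,0.2333]},
  {"turn": [0,0,0],"fingers": 0,"delta_pos": [0.0042,-0.0005,0.2467]},
  {"turn": [0,0,0],"fingers": 0,"delta_pos": [0.0042,-0.0005,0.2467]},
  {"turn": [0,0,0],"fingers": 1,"delta_pos": [0.0042,-0.0005,0.2467]},
  {"turn": [0,0,0],"fingers": 1,"delta_pos": [0.0042,-0.0005,0.2467]},
  {"turn": [0,0,0],"fingers": 1,"delta_pos": [0.0042,-0.0005,0.2467]},
  {"turn": [0,0,0],"fingers": 1,"delta_pos": [0.0042,-0.0005,0.2467]},
  {"turn": [0,0,0],"fingers": 1,"delta_pos": [0.0042,-0.0005,0.2467]},
  {"turn": [0,0,0],"fingers": 1,"delta_pos": [0.0042,-0.0005,0.2467]},
  {"turn": [0,0,0],"fingers": 1,"delta_pos": [0.0042,-0.0005,0.2467]},
], force=40)

```text
clock: 19.65
position: [0.4416, -0.2336, 0.0363]
ee_rot: [0.268, 0.964, -0.0, 0.0]
ft_force: [-0.7, 1.0, 5.5]
grip_width: 0.262
grasp_force: 39.0
```

```bash
python3 - <<'E'
from h import *
state()
E
```

```text
t 19.65 pos [ 0.4416 -0.2336  0.0363] yaw 2.5998 tilt [ 0.0006 -0.0005] F [-0.69  1.04  5.54] M [0.053 0.211 0.015] w 0.262 g 39.0 j [ 0.79  0.32 -0.44  1.98  0.17  0.88  1.29]
```

To row units: -0.245 m / 0.6 = -0.4083, 0.21 m / 0.6 = 0.35.

>>> move_arm([
  {"turn": [0,0,0],"fingers": 1,"delta_pos": [0,0,-0.0667]},
  {"turn": [0,0,0],"fingers": 1,"delta_pos": [0,0,-0.1667]},
  {"turn": [0,0,0],"fingers": 1,"delta_pos": [0,0,-0.2667]},
  {"turn": [0,0,0],"fingers": 1,"delta_pos": [0,0,-0.3583]},
  {"turn": [0,0,0],"fingers": 1,"delta_pos": [0.015,0.0583,-0.4083]},
  {"turn": [0,0,0],"fingers": 1,"delta_pos": [0.0333,0.1333,-0.4083]},
  {"turn": [0,0,0],"fingers": 1,"delta_pos": [0.0517,0.2083,-0.4083]},
  {"turn": [0,0,0],"fingers": 1,"delta_pos": [0.07,0.2833,-0.4083]},
  {"turn": [0,0,0],"fingers": 1,"delta_pos": [0.0867,0.35,-0.4083]},
  {"turn": [0,0,0],"fingers": 1,"delta_pos": [0.0933,0.38,-0.4083]},
  {"turn": [0,0,0],"fingers": 1,"delta_pos": [0.0933,0.38,-0.4083]},
  {"turn": [0,0,0],"fingers": 1,"delta_pos": [0.0933,0.38,-0.4083]},
])

```text
clock: 21.15
position: [0.5106, -0.0104, 0.2805]
ee_rot: [0.268, 0.963, -0.0, -0.0]
ft_force: [0.2, -0.8, -1.8]
grip_width: 0.259
grasp_force: 39.6
```

```bash
python3 - <<'E'
from h import *
state();c,X=cloud("wrist");P=X.reshape(-1,3);P=P[np.isfinite(P[:,0])]
r=np.hypot(P[:,0]-.511,P[:,1]+.009)
for lo,hi in ((.204,.214),(.255,.275),(.28,.305)):
    k=P[(P[:,2]>lo)&(P[:,2]<hi)&(r<.032)]
    if len(k)>5:print(lo,len(k),cv2.minEnclosingCircle((k[:,:2]*1000).astype(np.float32)),k.mean(0).round(4),k[:,2].min(),k[:,2].max())
save("w4",c)
b,_=cloud("side");save("side2",cv2.resize(b[120:280,220:400],None,fx=4,fy=3.5))
togo(.511,-.009,.281,2.6)
E
```

```text
t 21.15 pos [ 0.5106 -0.0104  0.2805] yaw 2.5985 tilt [-0.0007 -0.0005] F [ 0.2  -0.84 -1.81] M [-0.012 -0.033 -0.052] w 0.259 g 39.6 j [ 0.57  0.11 -0.68  1.67  0.07  1.39  0.91]
0.204 671 ((509.0919494628906, -7.190784454345703), 22.514522552490234) [ 4.985e-01 -1.000e-04  2.084e-01] 0.20400378792006763 0.2108455394860379
0.255 3957 ((508.5462646484375, -9.512409210205078), 25.455608367919922) [ 0.4982 -0.0031  0.2656] 0.25767249501080697 0.2749949851461431
0.28 5554 ((505.76580810546875, -7.823884963989258), 24.74555015563965) [ 0.5068 -0.0085  0.2933] 0.2800081452616168 0.30498042669652214
delta [ 0.0005  0.0015 -0.0003] turn [-0.0006  0.     -0.0022]
```

View pics/w4.png

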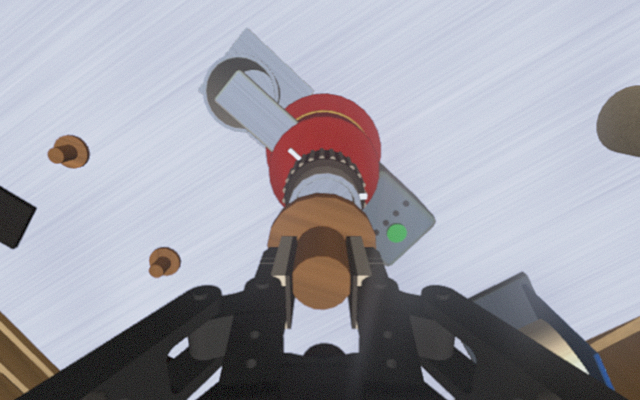

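View pics/side2.png

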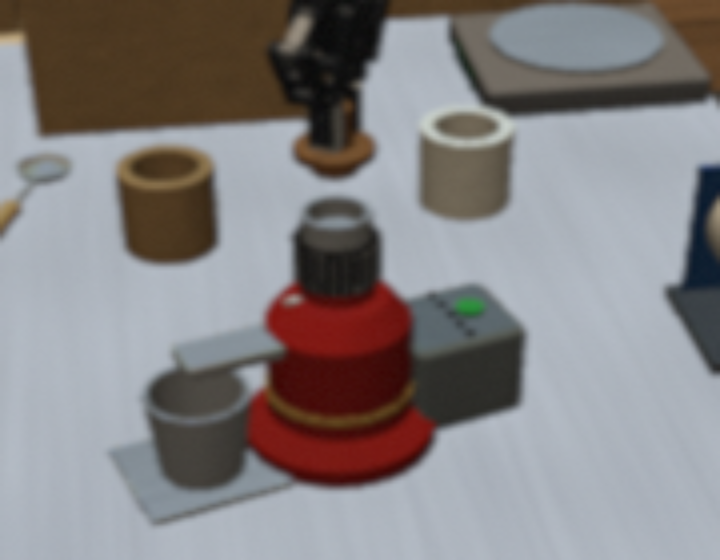

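The wrist view shows the stopper held straight at (322,260), with the mouth just beyond it at (325,190). The side view shows it upright over the mouth. I'll lower it with a small lateral correction.

To row units: 0.043 m / 0.6 = 0.0717, 0.04 m / 0.6 = 0.0667.

>>> move_arm([
  {"turn": [0,0,0],"fingers": 1,"delta_pos": [0.0008,0.0025,0]},
  {"turn": [0,0,0],"fingers": 1,"delta_pos": [0.0008,0.0025,0.0333]},
  {"turn": [0,0,0],"fingers": 1,"delta_pos": [0.0008,0.0025,0.0533]},
  {"turn": [0,0,0],"fingers": 1,"delta_pos": [0.0008,0.0025,0.06]},
  {"turn": [0,0,0],"fingers": 1,"delta_pos": [0.0008,0.0025,0.0667]},
  {"turn": [0,0,0],"fingers": 1,"delta_pos": [0.0008,0.0025,0.0717]},
  {"turn": [0,0,0],"fingers": 1,"delta_pos": [0.0008,0.0025,0.0717]},
])

```text
clock: 22.12
position: [0.5112, -0.0076, 0.2378]
ee_rot: [0.268, 0.964, -0.0, 0.0]
ft_force: [0.1, 0.5, -0.9]
grip_width: 0.261
grasp_force: 39.6
```

```bash
python3 - <<'E'
from h import *
state()
E
```

```text
t 22.12 pos [ 0.5112 -0.0076  0.2378] yaw 2.5998 tilt [ 0.0001 -0.0001] F [ 0.12  0.46 -0.93] M [-0.046 -0.006 -0.009] w 0.261 g 39.6 j [ 0.56  0.14 -0.68  1.73  0.09  1.3   0.89]
```

To row units: 0.0055 m / 0.6 = 0.0092, -0.001 m / 0.6 = -0.0017.

>>> move_arm([
  {"turn": [0,0,0],"fingers": 1,"delta_pos": [-0.0008,-0.0017,0]},
  {"turn": [0,0,0],"fingers": 1,"delta_pos": [-0.0008,-0.0017,0.005]},
  {"turn": [0,0,0],"fingers": 1,"delta_pos": [-0.0008,-0.0017,0.0092]},
  {"turn": [0,0,0],"fingers": 1,"delta_pos": [-0.0008,-0.0017,0.0092]},
])

```text
clock: 22.62
position: [0.5112, -0.0087, 0.2325]
ee_rot: [0.268, 0.964, -0.0, 0.0]
ft_force: [-1.4, -0.7, 0.9]
grip_width: 0.257
grasp_force: 39.8
```

```bash
python3 - <<'E'
from h import *
state()
E
```

```text
t 22.62 pos [ 0.5112 -0.0087  0.2325] yaw 2.5998 tilt [ 0.0003 -0.0002] F [-1.38 -0.68  0.94] M [-0.043  0.23  -0.015] w 0.257 g 39.8 j [ 0.56  0.14 -0.68  1.74  0.09  1.29  0.89]
```

Just touching. I'll press down another millimetre, let go and rise.

To row units: -0.13 m / 0.6 = -0.2167, -0.12 m / 0.6 = -0.2.

>>> move_arm([
  {"turn": [0,0,0],"fingers": 1,"delta_pos": [0,0,0.0017]},
  {"turn": [0,0,0],"fingers": 1,"delta_pos": [0,0,0.0017]},
  {"turn": [0,0,0],"fingers": 0,"delta_pos": [0,0,0]},
  {"turn": [0,0,0],"fingers": 0,"delta_pos": [0,0,0]},
  {"turn": [0,0,0],"fingers": 0,"delta_pos": [0,0,0]},
  {"turn": [0,0,0],"fingers": 0,"delta_pos": [0,0,0]},
  {"turn": [0,0,0],"fingers": 0,"delta_pos": [0,0,-0.05]},
  {"turn": [0,0,0],"fingers": 0,"delta_pos": [0,0,-0.1333]},
  {"turn": [0,0,0],"fingers": 0,"delta_pos": [0,0,-0.2]},
  {"turn": [0,0,0],"fingers": 0,"delta_pos": [0,0,-0.2167]},
  {"turn": [0,0,0],"fingers": 0,"delta_pos": [0,0,-0.2167]},
  {"turn": [0,0,0],"fingers": 0,"delta_pos": [0,0,-0.2167]},
])

```text
clock: 24.12
position: [0.5107, -0.0089, 0.3609]
ee_rot: [0.268, 0.964, -0.0, -0.001]
ft_force: [0.4, -0.3, 0.1]
grip_width: 1.002
grasp_force: 0.0
```

```bash
python3 - <<'E'
from h import *
state();c,X=cloud("wrist");P=X.reshape(-1,3);P=P[np.isfinite(P[:,0])]
r=np.hypot(P[:,0]-.511,P[:,1]+.009)
for lo,hi in ((.242,.256),(.212,.224),(.183,.194)):
    k=P[(P[:,2]>lo)&(P[:,2]<hi)&(r<.035)]
    if len(k)>5:print(lo,len(k),cv2.minEnclosingCircle((k[:,:2]*1000).astype(np.float32)),np.percentile(k[:,2],[5,50,95]).round(4))
I=c.astype(int);q=X-np.array([.511,-.009,0]);rr=np.hypot(q[...,0],q[...,1])
m=(I.min(-1)>150)&(X[...,2]>.15)&(X[...,2]<.196)&(rr>.0245)&(rr<.033)
print("stripe",m.sum(),np.median(np.arctan2(q[...,1],q[...,0])[m]))
save("w5",c)
E
```

```text
t 24.12 pos [ 0.5107 -0.0089  0.3609] yaw 2.5997 tilt [-0.002   0.0001] F [ 0.37 -0.29  0.05] M [-0.018  0.02  -0.003] w 1.002 g 0.0 j [ 0.57  0.09 -0.68  1.52  0.06  1.55  0.92]
0.242 790 ((511.1070556640625, -9.243693351745605), 12.024189949035645) [0.2454 0.247  0.2481]
0.212 1991 ((511.1648254394531, -9.355040550231934), 25.953582763671875) [0.2157 0.217  0.2183]
0.183 523 ((509.7141418457031, -8.46456241607666), 28.93358039855957) [0.1852 0.1886 0.1903]
stripe 11 1.1122355192536335
```

View pics/w5.png

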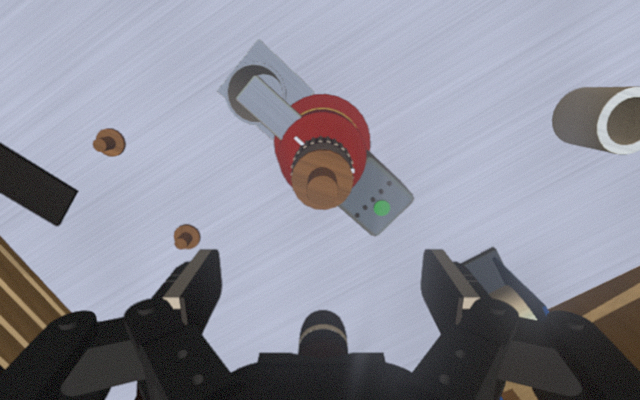

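The picture shows the stopper in the mouth at (322,180). Its flange top is at 0.217 m and it is within 1 mm of the axis, with the ring stripe unmoved.

```bash
python3 -c "
from workcell import hand_in
print(hand_in())"
```

```text
the job is handed in; nothing more can be done
None
```

The job is handed in, with no verdict returned: I felt firm burr contact at about 0.38 N m, backed the ring off three clicks (0.75 rad), and seated and released the stopper in the mouth, touching nothing else on the bench.

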